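# Close the varnish-curing box and click the filter slide in

## Robot

A 6-joint arm with a two-finger parallel gripper is mounted at the origin on the work surface. World frame = base frame: x ahead of the robot, y to its left, z up, the work surface at z = 0. Lengths are in m, angles in rad, forces in N, time in s.
With the tool pointing down it reaches from about 0.35 to 0.8 m from the base axis. Payload 7.3 kg.
Tool frame: the origin (TCP) lies between the finger pads, 19 mm behind the fingertips; this is the grasp point; z points along the fingers, y is the line along which they close (so a half turn about z gives the same grasp; the last joint's range is limited). The gripper opens to 85 mm and grips with 20 to 120 N. Pads are 22 mm wide; open, the fingers measure 114 mm over their backs; the gripper's body (76 mm by 85 mm) begins 54 mm behind the grasp point. The pads swing forward as they close: fully open they stand 13 mm farther back than shut.
Start: joints at [-1.34, 0.342, 1.524, -0, 1.275, -0.146], TCP at [0.193, -0.488, 0.25] pointing down, gripper open.
Joint ranges: [-2.53, 2.53], [-0.77, 2.02], [0.04, 2.7], [-1, 4.14], [0.28, 2.66], [-3.11, 3.11]. Speed limits (rad/s): [2.57, 2.57, 3.14, 3.14, 3.14, 3.14].

## Interface

Orientations are given as a unit quaternion [x, y, z, w].
In Python, from rig import ctrl gives the robot as it stands. Calls block until the motion is done:
- ctrl.goto(position, orientation): joint-space move of the TCP to a pose.
- ctrl.line_to(position, attitude=None, vel=0.15, contact_N=None): straight line of the TCP; attitude=None keeps the orientation; vel is the mean speed in m/s. With contact_N (N) it stops when the force on the tool has changed by that much, and returns True; else False.
- ctrl.movej(angles): joint-space move.
- ctrl.grip(opening, grip_force=None): finger opening in m; grip_force is the grip in N (None keeps the last); returns when the fingers have stopped.
- ctrl.sleep(seconds).
- ctrl.solve_ik(position, orientation): joint angles nearest the present ones, or None.
- ctrl.get_obs(): the state.
- ctrl.get_image(name): name is "scene" or "side" or "wrist"; returns a dict with "image" (420x560x3 uint8, blue, green, red), "depth" (420x560 float32, m along the optical axis (not along the pixel's ray), 0 where there is no reading), "vfov" (degrees; the focal length in pixels is half the picture's height over the tangent of half this angle, whatever the lens; pixels are square), "cx", "cy" (the principal point, pixels), "rvec" (rotation vector, rad) and "tvec" (3), from world to camera coordinates, as OpenCV has them. Camera axes: x right, y down, z forward; pixel columns grow to the right and rows downward; lengths in m; the calibration is good to about 2 mm. A picture is of the moment at which its call begins.
A pose or a line that the arm cannot do raises ctrl.Unreachable and nothing moves.
- ctrl.close_job(): hands the job in; it is judged then, once.
The state is a dict: "t": time; "joints": joint angles; "qvel": joint speeds; "joint_torque": joint torques, N m; "tool_pos": TCP position; "tool_rot": TCP orientation; "contact_force": force on the tool from outside, world axes, zero at the start; "wrist_torque": the same for the moment, N m; "finger_gap": finger opening in m; "finger_force": force on a finger pad.
Only numpy, scipy, OpenCV 4.12 (cv2) and the standard library are available. Lean on these libraries where they do the work, as an engineer would, in place of code of your own. Each camera call takes 0.05 s, during which the arm holds its last target. There are 200 camera calls.

## Task

A painted ceramic bear stands in the varnish-curing box. First lower the box's lid gently until it is fully closed; then grip the red grip and slide the filter carriage along its rail towards the lamp until you feel its ball click into the notch right in front of the lamp, without running on past the notch. Finish while still holding the red grip between the fingers there, with the filter seated in the notch, and leave the bear, carton, brush pot and eraser undisturbed.

Things in the scene. Friction and masses are not known exactly. Their poses are not given: they have to be found in the camera images.
- curebox: Fixed blue open-topped box, 160 (x) x 260 (y) x 90 mm high, walls 6; origin on the table under the centre of that box. Its x points from its front to its back, z up; turned about z. At its front (-x side) a grey ledge, 15 high, reaches to x = -165; on it a steel rail runs along y at x = -140, with black end stops 45 high (above the table) at y = +-112.
- lid (a joint): Lid angle, rad: 0 = fully closed, grows to 1.45 as its front edge swings up towards the back (+x). White plate with amber window, 168 x 260 x 8 mm, 0.3 kg, hinged along the box's back rim. A stiff hinge keeps it wherever it is left; 2 to 6 N near the front edge moves it. Open, its outer (upper) face looks away from the box's front.
- lid_hinge (a point): Point on the lid's hinge axis (parallel to the box's y), in the middle of the box's width, at the level of the lid's underside: 80 mm behind the box centre and 90.5 mm up. This frame turns with the lid: x runs from the front edge to the hinge, z is the normal of the outer face.
- lid_edge (a point): Middle of the lid's front edge, on the outer (upper) face: 168 mm from the hinge along the lid, 8 mm above the underside. Turns with the lid. A black tab, 70 wide and 6 thick, reaches 16 mm beyond the edge here.
- ball_point (a point): Where the carriage's sprung ball sticks out towards the lamp, 38 above the table, straight below the grip's axis. Carriage travel along the box's y: -80 to +80 mm; starts in the -y half, notch towards +y. Sliding takes 1 N, from 26 mm before the notch centre 3 to 5 N (lead-in ramp); from 9 mm before it the ball pulls the carriage in; past the centre the push rises at once: 6 to 9 N to leave it.
- grip: Red upright grip fixed on the carriage, 20 (x) x 24 (y, best gripped across this) mm, from 52 to 114 above the table; origin on its vertical axis, 92 above the table; axes as the box. The carriage below is an aluminium block 24 (x) x 40 (y), top 52 above the table, with an upright amber filter plate, top 70, on its lamp side (20 mm from the grip's axis).
- lamp: Fixed black lamp head, 50 wide (y), between rail and box, top 72 above the table with a yellow line across its middle; two round steel lobes 18 apart form the notch. Its y differs each time. Origin in y midway between the lobes, 15 above the table, 20 behind (+x of) the rail; axes as the box. The notch centre is where the grip's origin has the same y as this origin (and the yellow line).
- figure: Loose white and red ceramic bear, 34 to 44 wide, 65 mm high, standing in the box clear of the lid; origin at its foot. Leave alone.
- carton: Loose pale pink carton, 85 x 85 x 130 high, on the table at the box's +y side; origin under its centre. Leave alone.
- pot: Loose white brush pot, 72 mm diameter, 90 high (brushes reach 150), on the table at the box's -y side; origin under its centre. Leave alone.
- eraser: Loose pale blue eraser, 22 x 45 x 14 mm, on the table near the carton; origin under its centre. Leave alone.

How it is judged:
By the outcome, as a careful person would: the job done as asked, in the order asked, and still so for the second after the job is handed in, while the arm keeps its last pose, push and grip.
It also fails if it takes over 61 s, if anything falls off the work surface, if the arm or the gripper's body presses on something with over 40 N, if the wrist force passes 120 N, or if a joint passes its speed limit or range.

## Working session

There is one attempt and no reset: what is moved stays moved. The work goes in short steps, each a Python script; the robot and the scene stay as the last script left them, time stands still between calls to the robot, and variables do not carry over. Pictures are saved under pics/ and viewed, at most 10 in all, crops included, and the job is handed in when it is done.

```bash
mkdir -p pics; cat > h.py <<'E'
import numpy as np, cv2
from rig import ctrl
def shot(name, fn=None):
    d=ctrl.get_image(name)
    if fn: cv2.imwrite('pics/'+fn,d['image'])
    return d
def cloud(d):
    im=d['image'];h,w=im.shape[:2];f=h/2/np.tan(np.radians(d['vfov'])/2)
    v,u=np.mgrid[:h,:w];z=d['depth']
    P=np.stack([(u-d['cx'])/f*z,(v-d['cy'])/f*z,z],-1)
    R=cv2.Rodrigues(np.array(d['rvec'],float))[0]
    W=(P-np.array(d['tvec']).ravel())@R
    W[z==0]=np.nan
    return W
E
python3 - <<'E'
from h import *
import pickle
D={}
for n in ['scene','side']:
    D[n]=shot(n,n+'0.png'); print(n,D[n]['vfov'],D[n]['cx'],D[n]['cy'],D[n]['rvec'],D[n]['tvec'],(D[n]['depth']==0).mean())
pickle.dump(D,open('d0.pkl','wb'))
o=ctrl.get_obs();print(o)
E
```

```text
scene 57.61154701884372 281.64367069893865 207.24671445630972 [ 2.68242042 -0.07447519  0.02091901] [-0.60290357  0.13445315  0.87416987] 0.003784013605442177
side 53.86749263027963 283.18624490401345 207.8997492983647 [ 0.95203667 -2.36954378  1.21222037] [0.47772403 0.30186557 0.55413724] 0.0041156462585034016
{'t': 0.1, 'joints': array([-1.34002152e+00,  3.42622882e-01,  1.52492171e+00,  5.68711272e-05,
        1.27541635e+00, -1.46013992e-01]), 'qvel': array([-2.80117001e-06, -3.28418862e-03, -3.20438552e-03,  1.70974490e-03,
        1.71404143e-04,  4.52488391e-04]), 'joint_torque': array([ 1.09663168e-03, -4.34446836e+01, -2.46491271e+01, -2.09285877e-04,
        4.73707973e-03,  2.32514356e-05]), 'tool_pos': array([ 0.19311813, -0.48783072,  0.24941103]), 'tool_rot': array([ 9.82307525e-01,  1.87273750e-01, -1.81160450e-06, -6.84681000e-04]), 'contact_force': array([ 1.01027247, -0.52335209,  0.2421286 ]), 'wrist_torque': array([-0.04894229, -0.0034044 , -0.01349146]), 'finger_force': 0.0, 'finger_gap': 0.08551600138970455}
```

View pics/scene0.png

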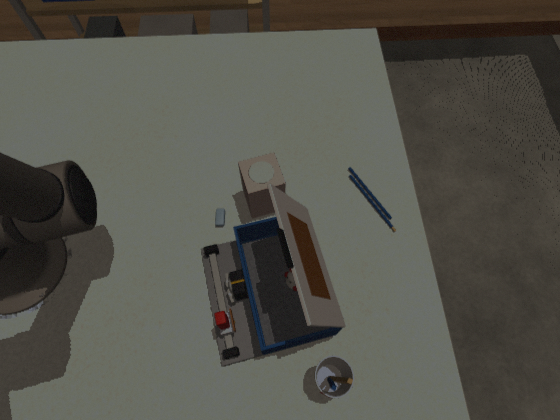

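View pics/side0.png

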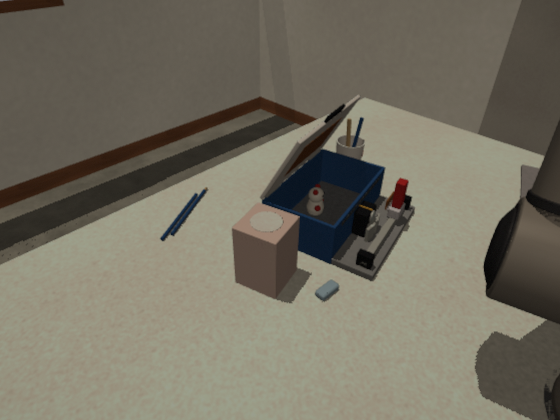

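The overhead view shows the box turned slightly: the red grip is at (221,320), the lamp with its yellow line at (238,284), the stops at (211,250) and (231,352), and the open lid at about (310,260). The side view shows the bear inside, the carton at (267,250), the eraser at (327,290) and the pot behind.

```bash
python3 - <<'E'
from h import *
import pickle
D=pickle.load(open('d0.pkl','rb'))
for n in D:
    d=D[n];W=cloud(d);hsv=cv2.cvtColor(d['image'],cv2.COLOR_BGR2HSV);H,S,V=[hsv[...,i].astype(int) for i in range(3)]
    Z=W[...,2]
    tab=W[(Z>-.02)&(Z<.02)];print(n,'table z',np.nanmedian(tab[:,2]))
    blue=(H>100)&(H<130)&(S>120)&(Z>.082)&(Z<.096)&(W[...,0]<.85)
    blue=cv2.morphologyEx(blue.astype(np.uint8),cv2.MORPH_OPEN,np.ones((2,2)))>0
    P=W[blue];print('rim',len(P));r=cv2.minAreaRect(P[:,:2].astype(np.float32));print(r);print(cv2.boxPoints(r))
    red=((H<8)|(H>172))&(S>150)&(V>60)
    k,lab,st,c=cv2.connectedComponentsWithStats(red.astype(np.uint8))
    for i in range(1,k):
        if st[i,4]>15:
            Q=W[lab==i];print('red',c[i],st[i,4],np.nanmedian(Q,0),np.nanmin(Q,0),np.nanmax(Q,0))
            T=Q[Q[:,2]>.108]
            if len(T): print('  top',len(T),T.mean(0),(T.min(0)+T.max(0))/2)
    yel=(H>15)&(H<35)&(S>130)&(V>60)&(Z>.06)&(Z<.08)
    print('yel',yel.sum(),W[yel].mean(0),W[yel].min(0),W[yel].max(0))
    blk=(V<45)&(Z>.040)&(Z<.05)
    k,lab,st,c=cv2.connectedComponentsWithStats(blk.astype(np.uint8))
    for i in range(1,k):
        if st[i,4]>12: print('blk45',c[i],st[i,4],np.median(W[lab==i],0))
    blk=(V<45)&(Z>.066)&(Z<.077)
    k,lab,st,c=cv2.connectedComponentsWithStats(blk.astype(np.uint8))
    for i in range(1,k):
        if st[i,4]>12: Q=W[lab==i];print('lamp',c[i],st[i,4],Q.mean(0))
    hi=(Z>.12)&(Z<.27)&(W[...,0]>.5)&(W[...,1]>-.45)
    k,lab,st,c=cv2.connectedComponentsWithStats(hi.astype(np.uint8))
    for i in range(1,k):
        if st[i,4]>300:
            Q=W[lab==i];m=np.median(Q,0)
            q=Q-Q.mean(0);u,s,vt=np.linalg.svd(q,full_matrices=False)
            print('hi',c[i],st[i,4],Q.mean(0),'n',vt[2],'rms',s[2]/len(Q)**.5,Q.min(0),Q.max(0))
E
```

```text
scene table z -0.001398340718230457
rim 725
((0.6042991876602173, -0.08062496781349182), (0.1576191782951355, 0.2575417757034302), 11.995743751525879)
[[ 0.5004469   0.02895424]
 [ 0.55397415 -0.2229636 ]
 [ 0.70815146 -0.19020417]
 [ 0.6546242   0.06171367]]
red [219.96  317.512] 125 [ 0.47890812 -0.16214935  0.112394  ] [ 0.46929166 -0.17371385  0.10754349] [ 0.48849586 -0.14999578  0.11492023]
  top 124 [ 0.47876456 -0.16213346  0.11226413] [ 0.47889376 -0.16185481  0.11183385]
yel 29 [ 0.50703347 -0.08310449  0.07104855] [ 0.49416035 -0.08667536  0.06822916] [ 0.51939458 -0.07834359  0.07376733]
blk45 [257.45205479 231.20547945] 73 [0.54968033 0.03651271 0.04503794]
blk45 [ 27.48372093 271.53023256] 215 [ 0.06219062 -0.03325282  0.04537505]
blk45 [210.05681818 248.71590909] 88 [0.44429335 0.00150132 0.04345483]
blk45 [240.875  295.9375] 16 [ 0.51335857 -0.1077093   0.04651706]
blk45 [230.11111111 352.03174603] 126 [ 0.48966094 -0.21694836  0.04326752]
lamp [257.53488372 226.44186047] 86 [0.55266771 0.03723905 0.07155582]
lamp [ 20.37089202 267.62441315] 213 [ 0.05482928 -0.028754
[... 1721 characters left out ...]
mp [346.64444444 214.86262626] 495 [ 0.51792649 -0.03725633  0.0711808 ]
hi [36.30635838  7.03963666] 1211 [ 2.4321993  -0.22437745  0.1512971 ] n [0.98287794 0.00433009 0.18420694] rms 0.005910873606183114 [ 2.40843191 -0.44961171  0.12015609] [ 2.45218481 -0.05663377  0.19696031]
hi [312.61204819 140.42168675] 1660 [ 0.61902853 -0.04109085  0.19497942] n [-0.87003083 -0.16958161 -0.46291298] rms 0.001968821416316231 [ 0.57695516 -0.20387898  0.12011032] [0.68382101 0.06358161 0.25464593]
hi [266.12197802 224.23791209] 1820 [0.55872549 0.14842916 0.12885906] n [ 0.01997939 -0.02138063 -0.99957175] rms 0.002087880283613669 [0.51222395 0.09335698 0.12004855] [0.61348369 0.19453124 0.13191337]
```

```bash
python3 -c "
import cv2
a=cv2.imread('pics/scene0.png')[230:370,190:350];b=cv2.imread('pics/side0.png')[90:280,250:430]
a=cv2.resize(a,None,fx=2.4,fy=2.4);b=cv2.resize(b,(380,401))
import numpy as np
h=max(a.shape[0],b.shape[0]);a=np.pad(a,((0,h-a.shape[0]),(0,0),(0,0)));b=np.pad(b,((0,h-b.shape[0]),(0,0),(0,0)))
cv2.imwrite('pics/crop0.png',np.clip(np.hstack([a,b])*1.6,0,255))"
```

```text
[ WARN:0@0.065] global loadsave.cpp:1063 imwrite_ Unsupported depth image for selected encoder is fallbacked to CV_8U.
```

View pics/crop0.png

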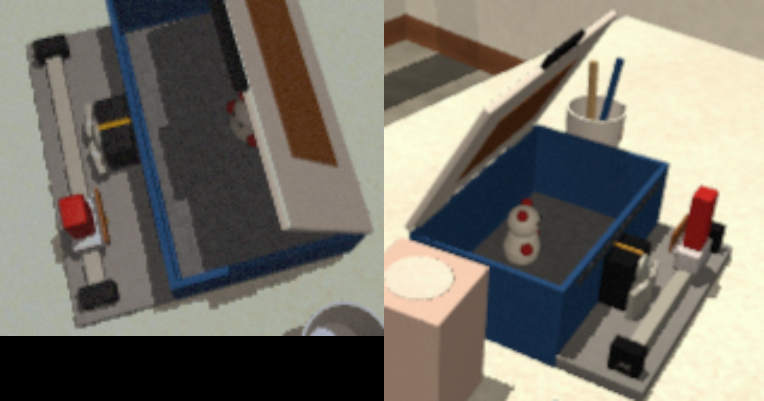

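The crop confirms the lid is about 62° open with its tab on the front edge, and that the grip is short of the lamp. My fits give box centre (0.604, -0.081), yaw 12°, grip y ≈ -54 mm and notch y ≈ +17.5 mm. Lid first: I'll follow the arc with closed, downward-pointing fingers behind the front edge.

```bash
cat >> h.py <<'E'
C0=np.array([.6043,-.0806]);YAW=np.radians(11.9)
Q=[np.cos(YAW/2),np.sin(YAW/2),0,0]
def B(x,y,z):
    c,s=np.cos(YAW),np.sin(YAW);return [C0[0]+c*x-s*y,C0[1]+s*x+c*y,z]
def inB(p):
    c,s=np.cos(YAW),np.sin(YAW);dx,dy=p[0]-C0[0],p[1]-C0[1]
    return np.array([c*dx+s*dy,-s*dx+c*dy,p[2]])
def fB(o): return inB(np.r_[C0+o['contact_force'][:2],o['contact_force'][2]])
def lid(a,r=.15,off=0):
    return B(.08-r*np.cos(a)+(.008+off)*np.sin(a)+.011,0,.0905+r*np.sin(a)+(.008+off)*np.cos(a)+.019)
E
python3 - <<'E'
from h import *
p=ctrl.get_obs()['tool_pos']
ctrl.line_to([p[0],p[1],.37],vel=.25)
ctrl.grip(0)
ctrl.goto(B(.085,0,.37),Q)
ctrl.line_to(lid(1.09,off=.04),vel=.15)
hit=ctrl.line_to(lid(1.0),vel=.05,contact_N=3)
o=ctrl.get_obs();print(hit,o['t'],inB(o['tool_pos']),fB(o),o['finger_gap'])
shot('side','side1.png')
E
```

```text
False 5.9083 [ 1.67469213e-02 -3.38385529e-05  2.40061132e-01] [ 0.02087315 -0.14414548  0.22577211] 0.00015995674845267958
```

View pics/side1.png

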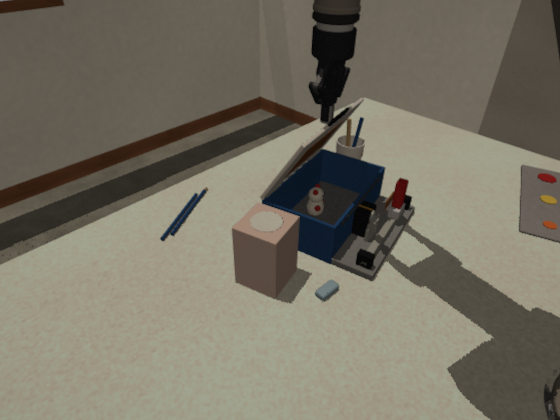

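The fingers (328,115) are behind the upper edge of the lid and not yet touching it. I'll continue along the arc.

```bash
python3 - <<'E'
from h import *
for a in np.arange(.9,.09,-.1):
    hit=ctrl.line_to(lid(a),vel=.06,contact_N=15)
    o=ctrl.get_obs();print(round(a,2),hit,round(o['t'],2),inB(o['tool_pos']).round(4),fB(o).round(2))
    if hit: break
else:
    hit=ctrl.line_to(lid(-.08),vel=.03,contact_N=12)
    o=ctrl.get_obs();print(hit,round(o['t'],2),inB(o['tool_pos']).round(4),fB(o).round(2))
shot('side','side2.png')
E
```

```text
0.9 False 6.36 [ 0.0038 -0.      0.2318] [-0.43  0.06 -0.39]
0.8 False 6.76 [-0.0078  0.      0.2226] [0.6  0.07 0.  ]
0.7 False 7.16 [-0.0187  0.      0.2122] [-0.13  0.32 -0.09]
0.6 False 7.56 [-2.850e-02  1.000e-04  2.006e-01] [-0.38 -0.48 -1.04]
0.5 False 7.96 [-3.710e-02  1.000e-04  1.881e-01] [-0.66  0.17 -0.16]
0.4 False 8.36 [-4.450e-02  1.000e-04  1.748e-01] [-0.01  1.51  0.34]
0.3 False 8.76 [-5.03e-02  1.00e-04  1.61e-01] [-0.   -0.85  0.49]
0.2 False 9.16 [-5.480e-02  1.000e-04  1.466e-01] [1.01 0.8  0.06]
0.1 False 9.56 [-0.0578  0.0002  0.1319] [ 1.1  -0.4   0.66]
True 10.15 [-0.0584 -0.0002  0.1172] [-1.43  0.73  9.16]
```

View pics/side2.png

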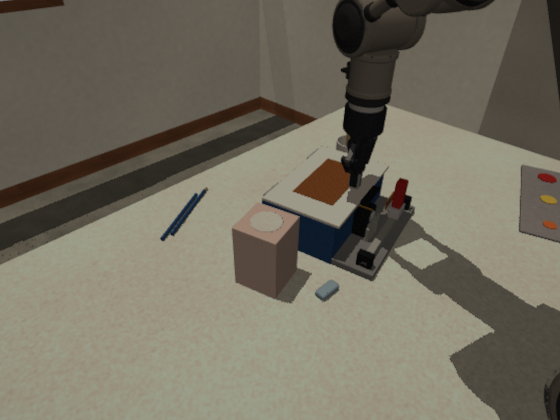

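The lid looks closed, with the tip at 0.1172 against 0.1175 expected. I'll press slightly more, retreat, measure the lid plane again, and move over the grip.

```bash
python3 - <<'E'
from h import *
p=ctrl.get_obs()['tool_pos']
hit=ctrl.line_to([p[0],p[1],p[2]-.006],vel=.02,contact_N=8)
o=ctrl.get_obs();print(hit,o['tool_pos'][2],fB(o).round(1))
ctrl.line_to([p[0],p[1],.2],vel=.2)
ctrl.grip(.06)
ctrl.line_to(B(-.1397,-.0536,.2),vel=.2)
for n in ['scene','side']:
    d=shot(n,n+'3.png');W=cloud(d);c,s=np.cos(YAW),np.sin(YAW)
    X=W[...,:2]-C0;bx=c*X[...,0]+s*X[...,1];by=-s*X[...,0]+c*X[...,1];Z=W[...,2]
    m=(abs(bx)<.075)&(abs(by)<.12)&(Z>.085)&(Z<.13)
    A=np.c_[bx[m],by[m],np.ones(m.sum())];print(n,m.sum(),np.linalg.lstsq(A,Z[m],rcond=None)[0])
d=shot('wrist','wrist3.png')
print(ctrl.get_obs()['t'])
E
```

```text
True 0.11721871258133795 [-1.3  0.6  7.4]
scene 8719 [-0.00045681  0.00051636  0.09720247]
side 4368 [-1.54031044e-03 -4.74838438e-05  9.81511796e-02]
12.3583
```

View pics/wrist3.png

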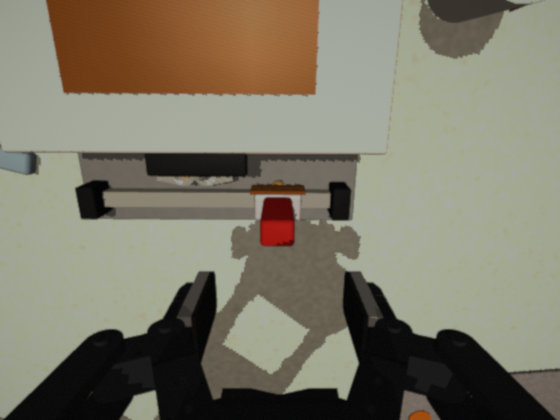

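The wrist view shows the lid closed, with the grip (277,220) centred between the fingers. The lamp's lobes are around (195,181), and the lid plane is level within 0.1°. Next I'll grip and slide, feeling for the force.

```bash
cat >> h.py <<'E'
def favg(n=12):
    F=[]
    for _ in range(n): ctrl.sleep(.02);F.append(fB(ctrl.get_obs()))
    return np.mean(F,0)
E
python3 - <<'E'
from h import *
hit=ctrl.line_to(B(-.1397,-.0536,.095),vel=.1,contact_N=8)
print(hit,favg().round(2))
ctrl.grip(0.0,40)
o=ctrl.get_obs();y0=inB(o['tool_pos']);print(y0,o['finger_gap'],o['finger_force'],favg().round(2))
for y in [-.045,-.03,-.018,-.012,-.008,-.004,-.001,.002,.005]:
    ctrl.line_to(B(y0[0],y,y0[2]),vel=.04)
    o=ctrl.get_obs();print(y,round(o['t'],2),inB(o['tool_pos']).round(4),favg().round(2),round(o['finger_gap'],4))
d=shot('scene','scene4.png');W=cloud(d);hsv=cv2.cvtColor(d['image'],cv2.COLOR_BGR2HSV)
d=shot('wrist','wrist4.png')
E
```

```text
False [0.14 0.04 0.23]
[-0.1396848  -0.05356558  0.0952042 ] 0.023389387394544003 40.43677747249603 [-0.69  0.96  3.74]
-0.045 14.73 [-0.1396 -0.0444  0.0952] [-0.2   1.22  3.06] 0.0239
-0.03 15.46 [-0.1396 -0.0295  0.0952] [0.96 1.39 2.15] 0.0236
-0.018 16.11 [-0.1395 -0.0175  0.0952] [2.68 1.2  1.02] 0.0234
-0.012 16.61 [-0.1395 -0.0116  0.0952] [ 3.94  1.05 -0.22] 0.0236
-0.008 17.06 [-0.1395 -0.0078  0.0952] [ 4.99  0.92 -0.64] 0.0234
-0.004 17.51 [-0.1395 -0.0037  0.0952] [ 5.09  0.04 -1.12] 0.0236
-0.001 17.96 [-0.1395 -0.0007  0.0952] [ 5.21 -0.03 -1.12] 0.0237
0.002 18.41 [-0.1395  0.0022  0.0952] [ 5.2  -0.35 -1.75] 0.0235
0.005 18.86 [-0.1395  0.0051  0.0952] [ 5.13 -0.38 -1.62] 0.0235
```

View pics/wrist4.png

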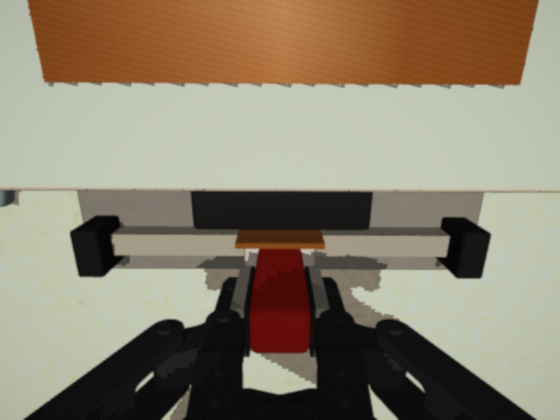

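The grip (280,300) is held squarely between the pads. Fy drops from about -0.008 m onwards, as the ramp should make it, which fits a notch at about 0.0175. I'll take finer steps from here, easing x to relieve the side load.

```bash
python3 - <<'E'
from h import *
x=-.1393
for y in [.007,.009,.011,.0125,.014,.0155,.0165]:
    ctrl.line_to(B(x,y,.0952),vel=.02)
    o=ctrl.get_obs();f=favg(15);print(y,round(o['t'],2),inB(o['tool_pos']).round(4),f.round(2),round(o['wrist_torque'][0],2),round(o['wrist_torque'][1],2))
    if f[1]<-4: break
E
```

```text
0.007 19.41 [-0.1394  0.0072  0.0952] [ 2.8  -0.62  0.26] -0.03 -0.39
0.009 19.91 [-0.1394  0.0094  0.0952] [2.35 1.19 1.54] 0.2 -0.3
0.011 20.41 [-0.1394  0.0114  0.0952] [1.86 2.76 3.23] 0.46 -0.19
0.0125 20.91 [-0.1394  0.0125  0.0952] [0.57 1.23 2.85] 0.28 -0.02
0.014 21.41 [-0.1394  0.014   0.0952] [-0.32 -0.12  2.85] 0.01 0.12
0.0155 21.91 [-0.1394  0.0159  0.0952] [-0.01  2.43  4.05] 0.26 0.11
0.0165 22.41 [-0.1394  0.0164  0.0952] [-1.3   0.42  3.54] 0.11 0.24
```

```bash
python3 - <<'E'
from h import *
x=-.1395
for y in [.017,.0175,.018,.0185,.019,.0195]:
    ctrl.line_to(B(x,y,.0952),vel=.01)
    f=favg(25);o=ctrl.get_obs();print(y,round(o['t'],2),inB(o['tool_pos']).round(4),f.round(2),o['wrist_torque'].round(2))
    if f[1]<-3: break
E
```

```text
0.017 23.32 [-0.1394  0.0169  0.0952] [ 0.12 -1.33  1.42] [-0.18 -0.01 -0.13]
0.0175 23.99 [-0.1394  0.0177  0.0952] [1.76 0.82 1.08] [ 0.31 -0.25 -0.14]
0.018 24.66 [-0.1394  0.0179  0.0952] [ 3.16 -0.04  0.29] [ 0.16 -0.36 -0.17]
0.0185 25.32 [-0.1394  0.0185  0.0952] [ 4.09 -0.16 -0.3 ] [ 0.17 -0.55 -0.11]
0.019 25.99 [-0.1394  0.019   0.0952] [ 4.91 -0.23 -1.06] [ 0.26 -0.69 -0.16]
0.0195 26.66 [-0.1394  0.0194  0.0952] [ 5.01 -1.07 -1.2 ] [ 0.1 -0.7 -0.1]
```

```bash
python3 - <<'E'
from h import *
d=shot('side');im=d['image'];W=cloud(d)
hsv=cv2.cvtColor(im,cv2.COLOR_BGR2HSV);H,S,V=[hsv[...,i].astype(int) for i in range(3)]
P=np.apply_along_axis(inB,2,W)
y=(H>15)&(H<35)&(S>110)&(P[...,2]>.06)&(P[...,2]<.08)&(abs(P[...,0]+.1)<.03)&(abs(P[...,1])<.1)
print('yel',y.sum(),P[y].mean(0) if y.any() else '', np.argwhere(y)[:5])
r=((H<8)|(H>172))&(S>130)&(abs(P[...,0]+.14)<.03)&(abs(P[...,1])<.1)
print('red',r.sum(),np.median(P[r],0),P[r].min(0),P[r].max(0))
am=(H>5)&(H<20)&(S>100)&(P[...,2]<.075)&(abs(P[...,0]+.12)<.015)&(abs(P[...,1])<.1)
if am.any(): print('filter',am.sum(),P[am].min(0),P[am].max(0))
e=shot('wrist')['image'][180:290,150:430]
c=im[150:260,330:430]
cv2.imwrite('pics/c5.png',np.clip(np.vstack([cv2.resize(c,(400,440))[:,:],])*1.7,0,255).astype(np.uint8))
E
```

```text
yel 41 [-0.09677808  0.01996717  0.07181272] [[204 360]
 [205 359]
 [205 360]
 [205 361]
 [205 362]]
red 130 [-0.14959658  0.02925357  0.0682    ] [-0.15365349  0.01005812  0.05035933] [-0.1323987   0.04002388  0.12986884]
filter 51 [-0.12594139  0.01054456  0.04551715] [-0.10593974  0.04266252  0.07327642]
```

View pics/c5.png

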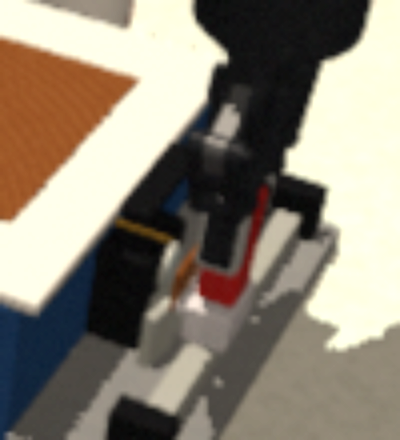

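The side crop shows the filter and grip just about in front of the lamp's yellow line (150,232). Vision puts the notch between 0.0175 and 0.0195. I'll creep on until the push rises.

```bash
python3 - <<'E'
from h import *
x=-.1390
for y in [.0195,.020,.0205,.021,.0215,.022]:
    ctrl.line_to(B(x,y,.0952),vel=.01)
    f=favg(25);o=ctrl.get_obs();print(y,round(o['t'],2),inB(o['tool_pos']).round(4),f.round(2),o['wrist_torque'].round(2))
    if f[1]<-2.5: break
E
```

```text
0.0195 27.43 [-0.1394  0.0195  0.0952] [-0.16 -2.5   1.55] [-0.43  0.01 -0.13]
```

```bash
python3 - <<'E'
from h import *
x=-.1390
for y in [.0200,.0205,.0195,.0185,.0175]:
    ctrl.line_to(B(x,y,.0952),vel=.01)
    f=favg(25);o=ctrl.get_obs();print(y,round(o['t'],2),inB(o['tool_pos']).round(4),f.round(2),o['wrist_torque'].round(2))
    if f[1]<-8: break
E
```

```text
0.02 28.09 [-0.1393  0.0197  0.0952] [-2.28 -4.6   2.32] [-0.73  0.13 -0.18]
0.0205 28.76 [-0.1393  0.0201  0.0952] [-2.3  -5.07  2.24] [-0.83  0.23 -0.11]
0.0195 29.43 [-0.1393  0.0197  0.0952] [-3.33 -1.17  4.98] [-0.3   0.43 -0.2 ]
0.0185 30.09 [-0.1393  0.0192  0.0952] [-2.9   1.28  6.02] [ 0.05  0.47 -0.19]
0.0175 30.76 [-0.1393  0.0188  0.0952] [-2.06  4.48  7.02] [ 0.53  0.41 -0.17]
```

The notch is clear: force now opposes motion both ways, with zero at y ≈ 0.0192. I'll settle there, check, and hand in.

```bash
python3 - <<'E'
from h import *
ctrl.line_to(B(-.1392,.0192,.0952),vel=.01)
f=favg(25);o=ctrl.get_obs();print(round(o['t'],2),inB(o['tool_pos']).round(4),f.round(2),o['finger_gap'],o['finger_force'])
if abs(f[1])<2.5: print(ctrl.close_job())
E
```

```text
31.5 [-0.1393  0.0195  0.0952] [-2.65  0.83  5.19] 0.023376446733131034 41.00780367851257
the job is handed in; nothing more can be done
None
```

I closed the lid fully, then slid the filter carriage until I felt it seat in the notch in front of the lamp. I handed the job in at about 31.5 s with the red grip still held, but I never re-measured the bear, carton, pot and eraser.

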